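# Find the marked solder joint in the inspection mirror

### The job

A jar blocks the view between the inspection mirror and the circuit board: set it down gently, upright, in the white parts tray and let go of it. Then turn the spring-loaded mirror by its yellow tab until the grey inspection camera, looking at the middle of the mirror, sees the orange marker on the board reflected there, as well centred as you can, and finish while still holding the mirror steady at that angle, for it springs back if released. Leave the other things on the table where they are.

Things in the scene. Friction and masses are not known exactly. Their poses are not given: they have to be found in the camera images.
- mirror_tab (a point): Centre of the yellow upright grip tab (12 mm thick along x, 40 wide along y, 34 high, top 153 mm above the table) on top of the mirror, on its upright pivot axis; free all round and above. x: level, the mirror's normal, out of its reflecting face, which contains the pivot axis; z up. Below it the glass, 60 x 66 mm, in a grey frame 68 x 74 mm.
- mirror (a joint): Turn of the mirror about its upright pivot, rad. 0 is rest; it grows clockwise seen from above, up to 1.2. A spring (0.08 N m per rad) drives it back to 0 when let go. The marker comes into view somewhere between 0.3 and 1.0.
- lens (a point): Centre of the front of the lens of the grey inspection camera, 75 mm above the table, 195 mm from the mirror's pivot axis and looking level at it. Camera and mirror stand on one aluminium rail, fixed to the table but standing differently each time. The camera's top is 97 mm above the table.
- marker (a point): Centre of the orange disc, 40 mm across, on the face of the green circuit board (84 x 90 mm) standing in a steel and blue holder fixed to the table, about 220 mm from the mirror's pivot and facing it; 75 mm above the table; board and holder end 115 mm above the table. x points into the board, away from the mirror.
- sight (a point): Point on the mirror's pivot axis 75 mm above the table (middle of the glass). Its x axis is the camera's line of sight after reflection: level, turning clockwise twice as fast as the mirror; it cannot be seen. The marker is seen centred when it lies on this x axis.
- jar_center (a point): Centre, half-way up, of the capped jar with a blue body, paper band and white cap that stands in the line between mirror and marker: 50 mm in diameter (cap 46 mm), 92 mm high, about 0.16 kg, rigid; z is its upright axis.
- tray_in (a point): Centre of the inner floor (5 mm above the table) of the empty white parts tray, 200 mm along its x and 140 mm along its y outside, 5 mm walls, 40 mm high, fixed.
- screwdriver: Bystander, to be left alone: screwdriver, about 200 mm long, lying behind the mirror rig. The origin is at its underside.
- pliers: Bystander, to be left alone: small pliers with red handles, 130 mm long, lying flat. The origin is at its underside.
- reel: Bystander, to be left alone: black reel of solder, 56 mm across, 40 mm high. The origin is at its underside.
- cup: Bystander, to be left alone: open white plastic cup, 72 mm across, 85 mm high. The origin is at its underside.
- battery_pack: Bystander, to be left alone: black battery holder with three cells, 62 x 58 x 20 mm. The origin is at its underside.
- spare_board: Bystander, to be left alone: small green circuit board lying flat, 70 x 50 x 10 mm. The origin is at its underside.
Mind the look-alikes: they are no part of the job. What is shaped like the part that bears jar_center but pink is not meant. Leave any brown look-alike of the part that bears marker alone.

How it is judged:
By the outcome, as a careful person would: the job done as asked, in the order asked, and still so for the second after the job is handed in, while the arm keeps its last pose, push and grip.
It also fails if it takes over 51 s, if anything falls off the work surface, if the arm or the gripper's body presses on something with over 40 N, if the wrist force passes 120 N, or if a joint passes its speed limit or range.

### The arm

A 6-joint arm with a two-finger parallel gripper is mounted at the origin on the work surface. World frame = base frame: x ahead of the robot, y to its left, z up, the work surface at z = 0. Lengths are in m, angles in rad, forces in N, time in s.
With the tool pointing down it reaches from about 0.225 to 0.725 m from the base axis. Payload 3.1 kg.
Tool frame: the origin (TCP) lies midway between the tips of the shut fingers; the grasp point (between the pads) lies 19 mm behind it; z points along the fingers, x is the direction in which the jaws open and shut, and the axes are right-handed (so a half turn about z gives the same grasp; the last joint's range is limited). The gripper opens to 85 mm and grips with 20 to 120 N. Pads are 22 mm wide; open, the fingers measure 114 mm over their backs; the gripper's body (76 mm by 85 mm) begins 54 mm behind the grasp point. The pads swing forward as they close: fully open they stand 13 mm farther back than shut.
Start: joints at [1.075, 0.048, 0.099, 1.622, 0, 1.443], TCP at [0.189, 0.49, 0.231] pointing down, gripper open.
Joint ranges: [-2.91, 2.91], [-0.99, 1.94], [-1.21, 1.42], [-2.12, 2.29], [-1.49, 1.47], [-3.14, 3.14]. Speed limits (rad/s): [2.79, 2.79, 3.14, 3.14, 3.14, 3.14].

### API

Orientations are given as [roll, pitch, yaw] about the fixed x, y, z axes, in that order (R = Rz(yaw) Ry(pitch) Rx(roll)).
In Python, from plant import state, optics, bot gives the robot as it stands.
- The arm moves only by the shell command python3 -m inch 'ROWS' [OPENING] [FORCE]. ROWS is JSON, a list of rows, each an object with "travel": the shift along the tool's x, y, z in m, a list of three; "turn": the turn, a rotation vector about the tool's x, y, z in rad, a list of three. In form: [{"travel": [x, y, z], "turn": [wx, wy, wz]}, ...]. A call has exactly 8 rows; each row is the pose to reach, as a shift and turn from the pose commanded when the call began, along the tool's axes at that moment; what a row does not reach only later rows make up. A row lasts 1/12 s, in which the tool goes at most 41.7 mm and 7.16 degrees, less where a joint would pass 70% of its speed; a pose out of reach is approached as far as the arm can. A call with a gripper value outside its range is refused whole. OPENING is the opening, from -1 (shut) to 1 (fully open), set as the call begins (- or left out, the last holds). The fingers move at their own pace and stop on an object; FORCE is the grip in N (left out, the last holds). Time passes only in rows, so rows that repeat a pose let the fingers close, or fill a call up. It gives the time, the measured TCP pose, the force and the opening at its end, in the units of the state.
- state(): the state, without advancing time (a new reading comes with each control period).
- optics.snapshot(name): name is "side" or "top"; returns (picture, depth): 420x560x3 uint8, red, green, blue; 420x560 float32, m along the optical axis (not along the pixel's ray), 0 where there is no reading.
- optics.camera_params(name): a dict with "intrinsics" (3x3 intrinsics, pixels), "k1" (the pictures are not rectified: a ray, as slopes to the right and down, at radius r is drawn at 1 + k1 r^2 times it, then the intrinsics apply), "view" (4x4, takes a point from world to camera coordinates). Camera axes: x right, y up, looking along -z (the intrinsics and any distortion apply to the point x, -y, -z); pixel columns grow to the right and rows downward; lengths in m; the calibration is good to about 2 mm. A picture is of the moment at which its call begins. camera_params takes no time and is no camera call.
- bot.job_done(): hands the job in, once; it reports no verdict.
The state is a dict: "time_s": time; "qpos": joint angles; "qvel": joint speeds; "effort": joint torques, N m; "ee_pos": TCP position; "tcp_rot": TCP orientation; "wrist_force": force on the tool from outside, world axes, zero at the start; "ft_torque": the same for the moment, N m; "gripper_width": finger opening in m.
Only numpy, scipy, OpenCV 4.12 (cv2) and the standard library are available. Lean on these libraries where they do the work, as an engineer would, in place of code of your own. Each camera call takes 0.05 s, during which the arm holds its last target.

## Working session

There is one attempt and no reset: what is moved stays moved. The work goes in short steps, Python scripts to look and compute and a shell command to move; the robot and the scene stay as the last step left them, time stands still between calls to the robot, and variables do not carry over. Pictures are saved under pics/ and viewed, and the job is handed in when it is done.

```bash
ls; mkdir -p pics; python3 - <<'E'
from plant import state, optics, bot
import cv2, numpy as np
print(state())
for n in ("side","top"):
    p,d=optics.snapshot(n)
    cv2.imwrite(f"pics/{n}0.png",p[:,:,::-1]); np.savez(f"pics/{n}0.npz",p=p,d=d)
    c=optics.camera_params(n); print(n,c)
E
```

```text
pics
{'time_s': 0.0, 'qpos': array([1.07520507e+00, 4.87163385e-02, 9.75669085e-02, 1.62199754e+00,
       1.47209228e-05, 1.44296211e+00]), 'qvel': array([-0.00036064,  0.00039434,  0.00096152,  0.00063173,  0.00038333,
        0.00048568]), 'effort': array([-1.89792001e-03, -3.38775301e+01,  3.20018220e+01,  2.02397048e-02,
       -3.45732906e-04,  2.55551441e-05]), 'ee_pos': array([0.18847673, 0.48933738, 0.23011956]), 'tcp_rot': array([-3.14127838e+00,  2.32958497e-03,  1.20303964e+00]), 'wrist_force': array([-0.18252177, -1.17753622, -0.4824188 ]), 'ft_torque': array([-0.0240127 , -0.01832058,  0.00831208]), 'gripper_width': 0.08536158979777714}
side {'intrinsics': array([[488.44779226,   0.        , 281.93168353],
       [  0.        , 488.44779226, 208.72482544],
       [  0.        ,   0.        ,   1.        ]]), 'k1': -0.0636486769989964, 'view': array([[-0.99636199, -0.0843373 , -0.01224767,  0.60233094],
       [ 0.05603898, -0.75664595,  0.65141887, -0.09495504],
       [-0.06420606,  0.64836266,  0.75861944, -1.1652902 ],
       [ 0.        ,  0.        ,  0.        ,  1.        ]])}
top {'intrinsics': array([[444.46309145,   0.        , 291.97717269],
       [  0.        , 444.46309145, 205.27918447],
       [  0.        ,   0.        ,   1.        ]]), 'k1': -0.0054160916871777345, 'view': array([[ 2.74392927e-02, -9.99581572e-01,  9.15233578e-03,
         1.81533976e-06],
       [ 9.88879115e-01,  2.84820160e-02,  1.45968732e-01,
        -5.93632814e-01],
       [-1.46168331e-01,  5.04527496e-03,  9.89246867e-01,
        -1.39641709e+00],
       [ 0.00000000e+00,  0.00000000e+00,  0.00000000e+00,
         1.00000000e+00]])}
```

View pics/side0.png

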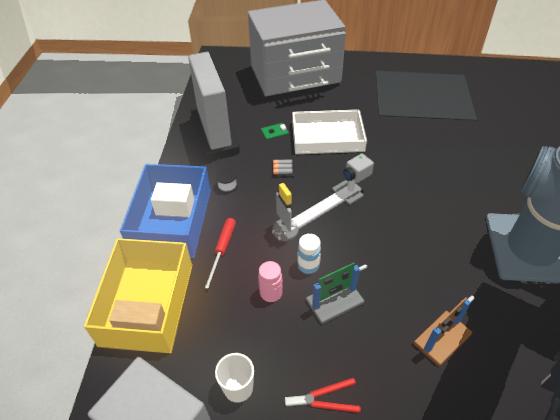

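View pics/top0.png

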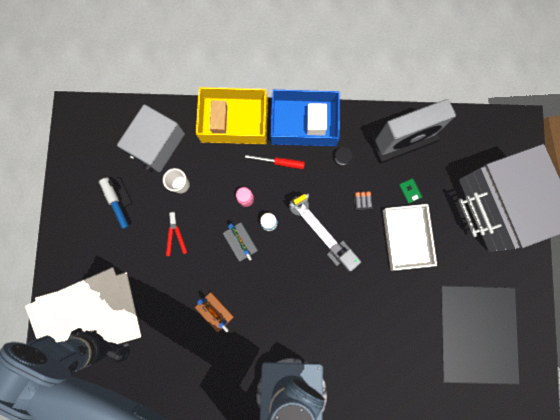

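Candidates for the jar, in the side view: the pink-bodied one at (270,282) and the blue-bodied, paper-banded, white-capped one at (309,254). The second fits. Candidates for the board: the green board in the steel and blue holder at (335,290), and the one on a brown base at (445,330). The green one fits. I'll confirm both in crops.

```bash
cat > h.py <<'E'
import numpy as np, cv2
from plant import state, optics, bot
from scipy.optimize import least_squares
def cp(n):
    c=optics.camera_params(n); return c["intrinsics"],c["k1"],c["view"]
def ray(n,u,v):
    K,k,V=cp(n); D=np.array([k,0,0,0.])
    x,y=cv2.undistortPoints(np.array([[[u,v]]],float),K,D)[0,0]
    R=V[:3,:3];t=V[:3,3]
    return -R.T@t, R.T@np.array([x,-y,-1.])
def onz(n,u,v,z):
    o,d=ray(n,u,v); return o+d*(z-o[2])/d[2]
def proj(n,P):
    K,k,V=cp(n); p=V[:3,:3]@np.asarray(P,float)+V[:3,3]
    return cv2.projectPoints(np.array([[p[0],-p[1],-p[2]]]),np.zeros(3),np.zeros(3),K,np.array([k,0,0,0.]))[0][0,0]
def tri(a,b):
    A=np.zeros((3,3));B=np.zeros(3);L=[]
    for n,u,v in (a,b):
        o,d=ray(n,u,v);d=d/np.linalg.norm(d);M=np.eye(3)-np.outer(d,d);A+=M;B+=M@o;L.append((M,o))
    P=np.linalg.solve(A,B);return P,[np.linalg.norm(M@(P-o)) for M,o in L]
def pt(n,d,u,v):
    o,r=ray(n,u,v);return o+r*d[int(v),int(u)]
E
python3 - <<'E'
import cv2
s=cv2.imread("pics/side0.png");t=cv2.imread("pics/top0.png")
cv2.imwrite("pics/sc.png",cv2.resize(s[90:330,230:390],None,fx=4,fy=4,interpolation=cv2.INTER_CUBIC)[:,:][0:960].copy() if 0 else cv2.resize(s[140:330,230:390+80],None,fx=3.1,fy=3.1,interpolation=cv2.INTER_CUBIC))
cv2.imwrite("pics/tc.png",cv2.resize(t[150:290,215:445],None,fx=3.4,fy=3.4,interpolation=cv2.INTER_CUBIC))
E
```

```text
(no output)
```

View pics/sc.png

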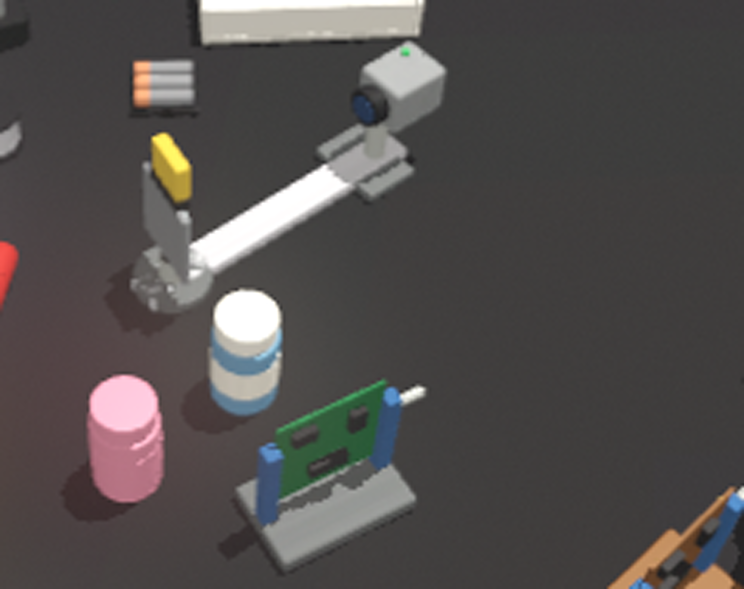

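View pics/tc.png

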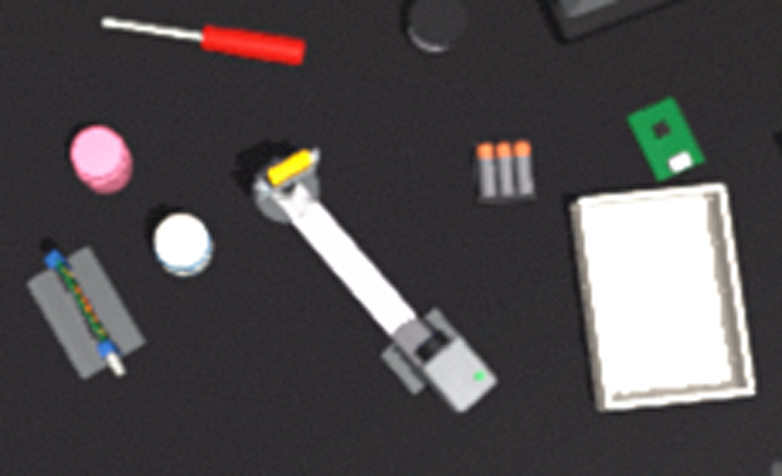

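The crops confirm it. The jar with the blue body, paper band and white cap is at side (309,254) / top (269,222), between mirror and board. The green board in the grey and blue holder is at side (335,290) / top (240,240), and the pink jar and brown holder are decoys. Next I'll measure.

```bash
cat > meas.py <<'E'
from h import *
def load(n):
    z=np.load(f"pics/{n}0.npz"); return z["p"],z["d"]
def mask(p,lo,hi,box):
    h=cv2.cvtColor(p,cv2.COLOR_RGB2HSV); m=cv2.inRange(h,lo,hi); q=np.zeros_like(m); x0,y0,x1,y1=box; q[y0:y1,x0:x1]=m[y0:y1,x0:x1]; return q
def big(m):
    c=max(cv2.findContours(m,cv2.RETR_EXTERNAL,cv2.CHAIN_APPROX_NONE)[0],key=cv2.contourArea);return c
def cloud(n,d,m):
    v,u=np.nonzero(m); k=d[v,u]>0
    return np.array([pt(n,d,a,b) for a,b in zip(u[k],v[k])]),u[k],v[k]
E
python3 - <<'E'
from meas import *
np.set_printoptions(precision=4,suppress=True)
S={n:load(n) for n in("side","top")}
boxes={"jar":{"top":(255,208,285,236),"side":(292,230,328,275)},
"tab":{"top":(285,190,315,212),"side":(272,180,298,208)},
"blue":{"top":(222,218,258,264),"side":(308,258,365,315)},
"green":{"top":(222,218,258,264),"side":(308,258,365,315)},
"cam":{"top":(325,238,364,275),"side":(335,150,378,188)},
"tray":{"top":(380,198,442,275),"side":(288,105,370,156)}}
rng={"jar":((0,0,150),(179,70,255)),"tab":((20,120,90),(35,255,255)),"blue":((100,110,50),(125,255,255)),"green":((45,80,20),(80,255,255)),"cam":((0,0,90),(179,50,255)),"tray":((0,0,110),(179,60,255))}
for k in boxes:
  for n in S:
    p,d=S[n]; m=mask(p,*rng[k],boxes[k][n]); 
    if not m.any(): print(k,n,"none");continue
    c=big(m); mm=np.zeros_like(m);cv2.drawContours(mm,[c],-1,255,-1) if k!="blue" else mm.__ior__(m)
    C,u,v=cloud(n,d,mm&m)
    print(k,n,"area",cv2.contourArea(c),"px",u.mean(),v.mean(),"rect",cv2.minAreaRect(c))
    if len(C): 
        z=C[:,2]; top=z>np.percentile(z,90)-0.006
        print("   z90",np.percentile(z,[10,50,90,98]),"top mean",C[top].mean(0),"n",top.sum(),"pxtop",u[top].mean(),v[top].mean())
        T=C[top][:,:2].astype(np.float32); print("   rect xy",cv2.minAreaRect(T))
E
```

```text
jar side area 370.5 px 309.1389578163772 244.02481389578165 rect ((309.5, 244.0), (22.0, 21.0), 90.0)
   z90 [0.0743 0.0922 0.0949 0.0961] top mean [0.5369 0.0905 0.0931] n 283 pxtop 308.65017667844523 241.92226148409895
   rect xy ((0.5364648699760437, 0.08991744369268417), (0.04444044828414917, 0.04461709409952164), 88.5635986328125)
jar top area 205.5 px 268.44736842105266 221.35526315789474 rect ((268.5, 221.5), (17.0, 15.0), 90.0)
   z90 [0.0316 0.0904 0.0952 0.097 ] top mean [0.5359 0.0929 0.0927] n 138 pxtop 267.1376811594203 220.56521739130434
   rect xy ((0.5361683368682861, 0.09180158376693726), (0.04144031181931496, 0.04052702337503433), 2.1939902305603027)
tab side area 179.5 px 284.9317073170732 193.42926829268293 rect ((284.7837829589844, 193.2972869873047), (22.31954574584961, 11.159772872924805), 54.462318420410156)
   z90 [0.0036 0.143  0.1547 0.1562] top mean [ 0.5975 -0.0057  0.1533] n 84 pxtop 284.4642857142857 189.63095238095238
   rect xy ((0.5980268716812134, -0.007782354950904846), (0.013226794078946114, 0.04202691838145256), 34.382896423339844)
tab top area 5
[... 2652 characters left out ...]
66666666 259.99583333333334
   rect xy ((0.42167598009109497, -0.16296520829200745), (0.05508972331881523, 0.045486003160476685), 40.883304595947266)Traceback (most recent call last):
  File "<stdin>", line 16, in <module>
  File "meas.py", line 10, in cloud
    return np.array([pt(n,d,a,b) for a,b in zip(u[k],v[k])]),u[k],v[k]
                     ~~^^^^^^^^^
  File "h.py", line 22, in pt
    o,r=ray(n,u,v);return o+r*d[int(v),int(u)]
        ~~~^^^^^^^
  File "h.py", line 7, in ray
    K,k,V=cp(n); D=np.array([k,0,0,0.])
          ~~^^^
  File "h.py", line 5, in cp
    c=optics.camera_params(n); return c["intrinsics"],c["k1"],c["view"]
ValueError: time passes only in moves, steps and waits
```

```bash
python3 - <<'E'
s=open('h.py').read()
s=s.replace('''def cp(n):
    c=optics''','''from functools import lru_cache
@lru_cache(None)
def cp(n):
    c=optics''')
open('h.py','w').write(s)
E
python3 - <<'E'
from meas import *
np.set_printoptions(precision=4,suppress=True)
S={n:load(n) for n in("side","top")}
print(state()["time_s"])
for n,b in (("top",(380,198,442,275)),("side",(288,105,370,156))):
    p,d=S[n]
    m=mask(p,(0,0,110),(179,60,255),b); c=big(m); mm=np.zeros_like(m);cv2.drawContours(mm,[c],-1,255,-1)
    C,u,v=cloud(n,d,mm)
    for lo,hi in((0.03,0.055),(-.005,0.015)):
        k=(C[:,2]>lo)&(C[:,2]<hi); Q=C[k]
        print(n,lo,k.sum(),Q.mean(0),cv2.minAreaRect(Q[:,:2].astype(np.float32)), "z med",np.median(Q[:,2]))
# triangulations
for nm,a,b in (("jarcap",("side",308.65,241.92),("top",267.14,220.57)),("tabtop",("side",284.46,189.63),("top",299.56,198.83))):
    print(nm,tri(a,b))
# everything by cloud: list bystanders heights near path (top view)
p,d=S["top"]
E
```

```text
0.1
top 0.03 403 [ 0.5052 -0.3668  0.0376] ((0.5034066438674927, -0.36697694659233093), (0.2005912810564041, 0.14305923879146576), 7.249753475189209) z med 0.037664791280503485
top -0.005 2357 [ 0.5035 -0.3739  0.0041] ((0.5060974955558777, -0.3751138150691986), (0.21044795215129852, 0.1588781177997589), 7.3132123947143555) z med 0.004089776027919267
side 0.03 636 [ 0.5007 -0.3628  0.0374] ((0.5024444460868835, -0.3705718219280243), (0.20194335281848907, 0.14766576886177063), 6.733781337738037) z med 0.037893361641470724
side -0.005 1818 [ 0.4996 -0.3831  0.0065] ((0.4981713891029358, -0.3983513116836548), (0.2158982902765274, 0.20417223870754242), 7.015138626098633) z med 0.006501895123469825
jarcap (array([0.5362, 0.0926, 0.0956]), [np.float64(0.000693549475486758), np.float64(0.0006935494754868045)])
tabtop (array([ 0.5973, -0.0049,  0.1541]), [np.float64(7.289414496680612e-05), np.float64(7.289414496703626e-05)])
```

The triangulation agrees with depth. The jar axis is at about (0.536, 0.092) with its top near 0.094, the tab at (0.597, -0.005) with its top at 0.154, and the tray at (0.503, -0.369). Next come the optics geometry and the first move.

```bash
cat >> h.py <<'E'
from scipy.spatial.transform import Rotation as Ro
def go(target,yaw,roll=np.pi,pitch=0.):
    s=state(); R0=Ro.from_euler('xyz',s["tcp_rot"]); R1=Ro.from_euler('xyz',[roll,pitch,yaw])
    t=R0.inv().apply(np.array(target)-s["ee_pos"]); w=(R0.inv()*R1).as_rotvec()
    print("travel",np.round(t,4),"turn",np.round(w,4),"rows>=",round(np.linalg.norm(t)/.0417,1),round(np.linalg.norm(w)/.125,1),"t",round(s["time_s"],2))
E
python3 - <<'E'
from meas import *
np.set_printoptions(precision=4,suppress=True)
S={n:load(n) for n in("side","top")}
# pink jar
for n,b in (("top",(230,180,260,212)),("side",(255,258,286,305))):
    p,d=S[n]; m=mask(p,(150,60,80),(179,255,255),b); C,u,v=cloud(n,d,m); k=C[:,2]>.085; print("pink",n,C[k].mean(0))
# rail: white bar, low
for n,b in (("top",(298,203,332,245)),("side",(295,185,350,232))):
    p,d=S[n]; m=mask(p,(0,0,170),(179,40,255),b); C,u,v=cloud(n,d,m); k=(C[:,2]>-.003)&(C[:,2]<.03);Q=C[k]
    vx,vy,x0,y0=cv2.fitLine(Q[:,:2].astype(np.float32),cv2.DIST_HUBER,0,.01,.01).ravel()
    P=np.array([.5975,-.005]);dv=np.array([vx,vy]); off=(P-[x0,y0]); print("rail",n,len(Q),np.degrees(np.arctan2(vy,vx)),"pivot off",off[0]*vy-off[1]*vx,np.median(Q[:,2]))
go([.5365,.092,.2],0)
E
```

```text
pink top [0.6164 0.1777 0.0914]
pink side [0.6191 0.1742 0.0909]
rail top 439 41.560295 pivot off -0.0014692703506487687 0.011132966516085974
rail side 558 42.91219 pivot off 0.0017221503354213283 0.012917367979152217
travel [-0.2456  0.4676  0.0306] turn [0.0011 0.0021 1.2029] rows>= 12.7 9.6 t 0.1
```

```bash
python3 -m inch '[{"travel":[-0.01,0.018,0],"turn":[0,0,0.05]},{"travel":[-0.026,0.05,0],"turn":[0,0,0.14]},{"travel":[-0.044,0.084,0],"turn":[0,0,0.24]},{"travel":[-0.062,0.118,0],"turn":[0,0,0.34]},{"travel":[-0.08,0.152,0],"turn":[0,0,0.44]},{"travel":[-0.098,0.186,0],"turn":[0,0,0.54]},{"travel":[-0.116,0.22,0],"turn":[0,0,0.64]},{"travel":[-0.134,0.254,0],"turn":[0,0,0.74]}]' 1 40
python3 -c "
from h import *
go([.5365,.092,.2],0)"
```

```text
time_s: 0.77
ee_pos: [0.3782, 0.2718, 0.2308]
tcp_rot: [-3.142, 0.001, 0.458]
wrist_force: [0.1, 0.3, 0.1]
gripper_width: 0.0852
travel [0.0624 0.2313 0.0308] turn [1.000e-04 6.000e-04 4.583e-01] rows>= 5.8 3.7 t 0.77
```

```bash
python3 -m inch '[{"travel":[0.009,0.033,0.004],"turn":[0,0,0.07]},{"travel":[0.018,0.066,0.008],"turn":[0,0,0.14]},{"travel":[0.027,0.1,0.013],"turn":[0,0,0.21]},{"travel":[0.036,0.134,0.018],"turn":[0,0,0.28]},{"travel":[0.045,0.168,0.022],"turn":[0,0,0.35]},{"travel":[0.054,0.2,0.026],"turn":[0,0,0.42]},{"travel":[0.06,0.222,0.029],"turn":[0,0,0.45]},{"travel":[0.0625,0.231,0.031],"turn":[0,0,0.458]}]'
python3 - <<'E'
from h import *
go([.5365,.092,.036],0)
for n in("side","top"):
    p,d=optics.snapshot(n); cv2.imwrite(f"pics/{n}1.png",p[:,:,::-1]); np.savez(f"pics/{n}1.npz",p=p,d=d)
p=cv2.imread("pics/side1.png")[130:330,220:420]; q=cv2.imread("pics/top1.png")[150:350,200:400]
cv2.imwrite("pics/m1.png",cv2.resize(np.hstack([p,q]),None,fx=2,fy=2,interpolation=cv2.INTER_CUBIC))
E
```

```text
time_s: 1.43
ee_pos: [0.538, 0.0919, 0.1987]
tcp_rot: [3.141, 0.002, 0.001]
wrist_force: [0.3, -0.4, -0.4]
gripper_width: 0.0854
travel [-0.0012 -0.0003  0.1627] turn [0.0011 0.0015 0.0006] rows>= 3.9 0.0 t 1.43
```

View pics/m1.png

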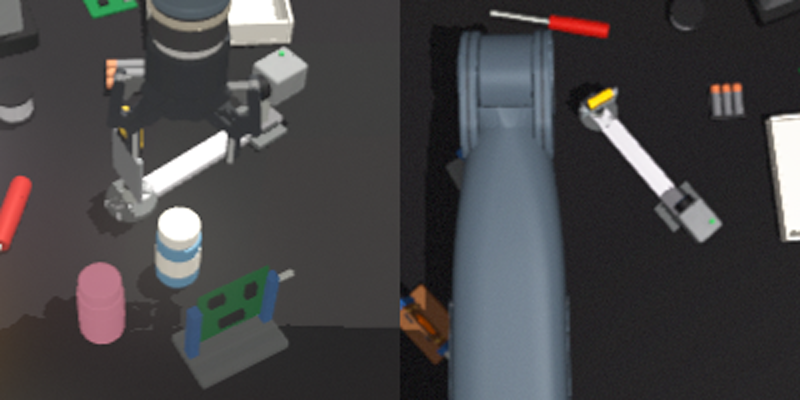

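The side view (crop left half) shows the open fingers hanging above the jar and straddling it in x. The jar cap is at about (310,242) full-frame, and nothing has been disturbed. Descending.

```bash
python3 -m inch '[{"travel":[-0.001,0,0.02],"turn":[0,0,0]},{"travel":[-0.001,0,0.045],"turn":[0,0,0]},{"travel":[-0.001,0,0.075],"turn":[0,0,0]},{"travel":[-0.001,0,0.105],"turn":[0,0,0]},{"travel":[-0.001,0,0.13],"turn":[0,0,0]},{"travel":[-0.001,0,0.15],"turn":[0,0,0]},{"travel":[-0.001,0,0.16],"turn":[0,0,0]},{"travel":[-0.001,0,0.162],"turn":[0,0,0]}]'
python3 - <<'E'
from h import *
p,d=optics.snapshot("side"); cv2.imwrite("pics/side2.png",p[:,:,::-1])
cv2.imwrite("pics/m2.png",cv2.resize(p[150:320,230:390,::-1],None,fx=3,fy=3,interpolation=cv2.INTER_CUBIC))
E
```

```text
time_s: 2.2
ee_pos: [0.5327, 0.0959, 0.0358]
tcp_rot: [-3.141, 0.005, 0.007]
wrist_force: [-1.1, -0.0, -0.7]
gripper_width: 0.0855
```

View pics/m2.png

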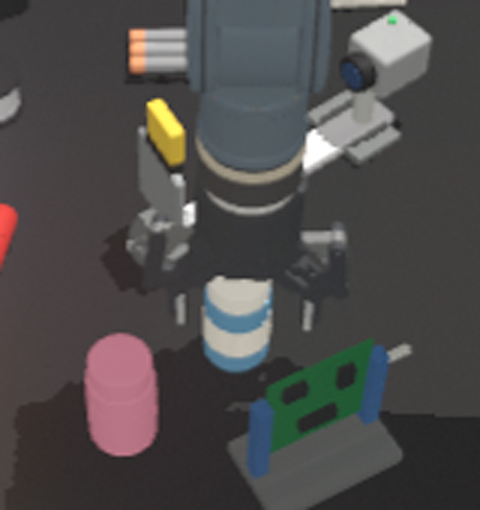

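The fingers straddle the jar (gap to the left finger is smaller, jar at about (309,258)). The TCP drifted about 4 mm in x and y on the way down, and the picture shows the same offset. Correcting it before closing.

```bash
python3 -m inch '[{"travel":[0.002,0.002,0],"turn":[0,0,0]},{"travel":[0.004,0.004,0],"turn":[0,0,0]},{"travel":[0.004,0.004,0],"turn":[0,0,0]},{"travel":[0.004,0.004,0],"turn":[0,0,0]},{"travel":[0.004,0.004,0],"turn":[0,0,0]},{"travel":[0.004,0.004,0],"turn":[0,0,0]},{"travel":[0.004,0.004,0],"turn":[0,0,0]},{"travel":[0.004,0.004,0],"turn":[0,0,0]}]'
python3 -c "
from h import *
go([.5365,.092,.036],0)"
```

```text
time_s: 2.92
ee_pos: [0.5397, 0.0907, 0.0383]
tcp_rot: [-3.142, 0.0, 0.005]
wrist_force: [0.2, -0.5, -0.2]
gripper_width: 0.0852
travel [-0.0032 -0.0013  0.0023] turn [-0.      0.0001  0.005 ] rows>= 0.1 0.0 t 2.92
```

```bash
python3 -m inch '[{"travel":[-0.002,-0.001,0.001],"turn":[0,0,0]},{"travel":[-0.003,-0.001,0.002],"turn":[0,0,0]},{"travel":[-0.003,-0.001,0.002],"turn":[0,0,0]},{"travel":[-0.003,-0.001,0.002],"turn":[0,0,0]},{"travel":[-0.003,-0.001,0.002],"turn":[0,0,0]},{"travel":[-0.003,-0.001,0.002],"turn":[0,0,0]},{"travel":[-0.003,-0.001,0.002],"turn":[0,0,0]},{"travel":[-0.003,-0.001,0.002],"turn":[0,0,0]}]'
python3 -c "
from h import *
go([.5365,.092,.036],0)"
```

```text
time_s: 3.58
ee_pos: [0.5368, 0.0917, 0.0364]
tcp_rot: [-3.142, -0.0, 0.005]
wrist_force: [-0.2, 0.4, -0.9]
gripper_width: 0.0854
travel [-0.0003 -0.0003  0.0004] turn [-0.     -0.0001  0.005 ] rows>= 0.0 0.0 t 3.58
```

Centred. Closing at 40 N.

```bash
python3 -m inch '[{"travel":[0,0,0],"turn":[0,0,0]},{"travel":[0,0,0],"turn":[0,0,0]},{"travel":[0,0,0],"turn":[0,0,0]},{"travel":[0,0,0],"turn":[0,0,0]},{"travel":[0,0,0],"turn":[0,0,0]},{"travel":[0,0,0],"turn":[0,0,0]},{"travel":[0,0,0],"turn":[0,0,0]},{"travel":[0,0,0],"turn":[0,0,0]}]' -1 40
python3 -m inch '[{"travel":[0,0,0],"turn":[0,0,0]},{"travel":[0,0,0],"turn":[0,0,0]},{"travel":[0,0,-0.004],"turn":[0,0,0]},{"travel":[0,0,-0.012],"turn":[0,0,0]},{"travel":[0,0,-0.026],"turn":[0,0,0]},{"travel":[0,0,-0.045],"turn":[0,0,0]},{"travel":[0,0,-0.062],"turn":[0,0,0]},{"travel":[0,0,-0.072],"turn":[0,0,0]}]'
python3 - <<'E'
from h import *
p,d=optics.snapshot("side"); cv2.imwrite("pics/side3.png",p[:,:,::-1])
cv2.imwrite("pics/m3.png",cv2.resize(p[100:320,230:390,::-1],None,fx=2.5,fy=2.5,interpolation=cv2.INTER_CUBIC))
go([.503,-.369,.2],0)
E
```

```text
time_s: 4.25
ee_pos: [0.5371, 0.0917, 0.0366]
tcp_rot: [-3.142, -0.001, 0.005]
wrist_force: [1.4, -0.1, 0.7]
gripper_width: 0.0488
time_s: 4.92
ee_pos: [0.5372, 0.0918, 0.1105]
tcp_rot: [-3.141, -0.002, 0.005]
wrist_force: [0.1, 0.4, -1.0]
gripper_width: 0.0489
travel [-0.0374  0.4607 -0.088 ] turn [-0.0002 -0.0051  0.0051] rows>= 11.3 0.1 t 4.97
```

View pics/m3.png

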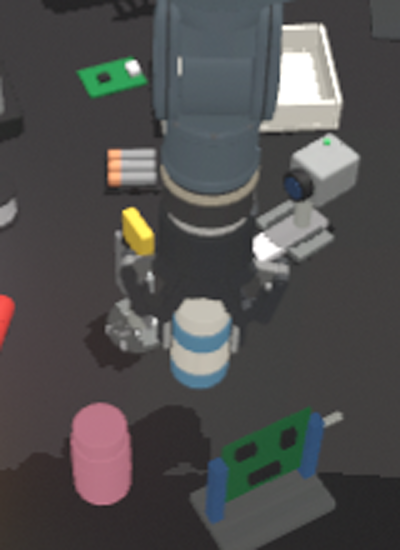

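The jar is gripped (width 48.9 mm) and lifted upright, at about side (310,238). Raising it and carrying it over to the tray.

```bash
python3 -m inch '[{"travel":[0,0,-0.01],"turn":[0,0,0]},{"travel":[0,0,-0.028],"turn":[0,0,0]},{"travel":[0,0,-0.05],"turn":[0,0,0]},{"travel":[-0.001,0.005,-0.074],"turn":[0,0,0]},{"travel":[-0.003,0.016,-0.096],"turn":[0,0,0]},{"travel":[-0.005,0.036,-0.11],"turn":[0,0,0]},{"travel":[-0.008,0.062,-0.115],"turn":[0,0,0]},{"travel":[-0.011,0.09,-0.115],"turn":[0,0,0]}]'
python3 -m inch '[{"travel":[-0.002,0.03,0],"turn":[0,0,0]},{"travel":[-0.004,0.06,0],"turn":[0,0,0]},{"travel":[-0.006,0.092,0],"turn":[0,0,0]},{"travel":[-0.008,0.124,0],"turn":[0,0,0]},{"travel":[-0.01,0.156,0],"turn":[0,0,0]},{"travel":[-0.012,0.188,0],"turn":[0,0,0]},{"travel":[-0.014,0.22,0],"turn":[0,0,0]},{"travel":[-0.016,0.25,0],"turn":[0,0,0]}]'
python3 -c "
from h import *
go([.503,-.369,.2],0)"
```

```text
time_s: 5.63
ee_pos: [0.5266, 0.0014, 0.225]
tcp_rot: [3.141, -0.002, 0.007]
wrist_force: [0.3, -0.2, -1.8]
gripper_width: 0.0488
time_s: 6.3
ee_pos: [0.5104, -0.2498, 0.2222]
tcp_rot: [-3.14, 0.002, 0.005]
wrist_force: [0.8, 0.6, -1.7]
gripper_width: 0.049
travel [-0.0079  0.1192  0.0221] turn [-0.0012  0.0021  0.0046] rows>= 2.9 0.0 t 6.3
```

```bash
python3 -m inch '[{"travel":[-0.002,0.027,0],"turn":[0,0,0.001]},{"travel":[-0.004,0.055,0],"turn":[0,0,0.002]},{"travel":[-0.006,0.08,0.004],"turn":[0,0,0.003]},{"travel":[-0.007,0.1,0.015],"turn":[0,0,0.005]},{"travel":[-0.008,0.112,0.035],"turn":[0,0,0.005]},{"travel":[-0.008,0.119,0.06],"turn":[0,0,0.005]},{"travel":[-0.008,0.119,0.085],"turn":[0,0,0.005]},{"travel":[-0.008,0.119,0.1],"turn":[0,0,0.005]}]'
python3 -m inch '[{"travel":[0,0,0.01],"turn":[0,0,0]},{"travel":[0,0,0.02],"turn":[0,0,0]},{"travel":[0,0,0.026],"turn":[0,0,0]},{"travel":[0,0,0.03],"turn":[0,0,0]},{"travel":[0,0,0.03],"turn":[0,0,0]},{"travel":[0,0,0.03],"turn":[0,0,0]},{"travel":[0,0,0.03],"turn":[0,0,0]},{"travel":[0,0,0.03],"turn":[0,0,0]}]'
python3 - <<'E'
from h import *
go([.503,-.369,.042],0)
for n in("side","top"):
    p,d=optics.snapshot(n); cv2.imwrite(f"pics/{n}4.png",p[:,:,::-1])
p=cv2.imread("pics/side4.png")[40:200,240:440]
cv2.imwrite("pics/m4.png",cv2.resize(p,None,fx=3,fy=3,interpolation=cv2.INTER_CUBIC))
E
```

```text
time_s: 6.97
ee_pos: [0.5019, -0.3666, 0.1186]
tcp_rot: [-3.137, 0.005, -0.001]
wrist_force: [-0.7, -0.1, -2.7]
gripper_width: 0.0485
time_s: 7.63
ee_pos: [0.5047, -0.3679, 0.0947]
tcp_rot: [3.14, -0.002, 0.0]
wrist_force: [0.4, 0.0, -0.8]
gripper_width: 0.049
travel [-0.0018  0.001   0.0527] turn [ 0.0016 -0.0017  0.0002] rows>= 1.3 0.0 t 7.63
```

View pics/m4.png

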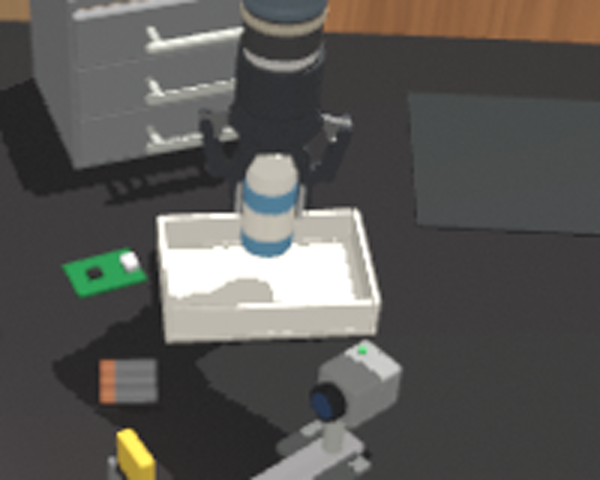

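The jar hangs upright over the tray, at about side (330,110), roughly in the middle. Lowering slowly.

```bash
python3 -m inch '[{"travel":[-0.001,0,0.008],"turn":[0,0,0]},{"travel":[-0.001,0.001,0.018],"turn":[0,0,0]},{"travel":[-0.001,0.001,0.028],"turn":[0,0,0]},{"travel":[-0.001,0.001,0.036],"turn":[0,0,0]},{"travel":[-0.001,0.001,0.042],"turn":[0,0,0]},{"travel":[-0.001,0.001,0.045],"turn":[0,0,0]},{"travel":[-0.001,0.001,0.047],"turn":[0,0,0]},{"travel":[-0.001,0.001,0.048],"turn":[0,0,0]}]'
python3 -m inch '[{"travel":[0,0,0.001],"turn":[0,0,0]},{"travel":[0,0,0.0015],"turn":[0,0,0]},{"travel":[0,0,0.002],"turn":[0,0,0]},{"travel":[0,0,0.0025],"turn":[0,0,0]},{"travel":[0,0,0.003],"turn":[0,0,0]},{"travel":[0,0,0.003],"turn":[0,0,0]},{"travel":[0,0,0.003],"turn":[0,0,0]},{"travel":[0,0,0.003],"turn":[0,0,0]}]'
```

```text
time_s: 8.4
ee_pos: [0.5029, -0.3683, 0.0448]
tcp_rot: [-3.141, 0.0, 0.0]
wrist_force: [0.7, -0.2, -1.6]
gripper_width: 0.0488
time_s: 9.07
ee_pos: [0.503, -0.3685, 0.0424]
tcp_rot: [3.142, -0.0, -0.0]
wrist_force: [0.7, -0.6, -2.1]
gripper_width: 0.049
```

```bash
python3 -m inch '[{"travel":[0,0,0.0005],"turn":[0,0,0]},{"travel":[0,0,0.001],"turn":[0,0,0]},{"travel":[0,0,0.0015],"turn":[0,0,0]},{"travel":[0,0,0.002],"turn":[0,0,0]},{"travel":[0,0,0.002],"turn":[0,0,0]},{"travel":[0,0,0.002],"turn":[0,0,0]},{"travel":[0,0,0.002],"turn":[0,0,0]},{"travel":[0,0,0.002],"turn":[0,0,0]}]'
python3 -c "
from h import *
p,d=optics.snapshot('side'); cv2.imwrite('pics/m5.png',cv2.resize(p[40:200,260:420,::-1],None,fx=3,fy=3,interpolation=cv2.INTER_CUBIC))"
```

```text
time_s: 9.73
ee_pos: [0.5031, -0.3686, 0.0416]
tcp_rot: [3.141, -0.0, 0.0]
wrist_force: [-1.6, 1.8, 5.4]
gripper_width: 0.049
```

View pics/m5.png

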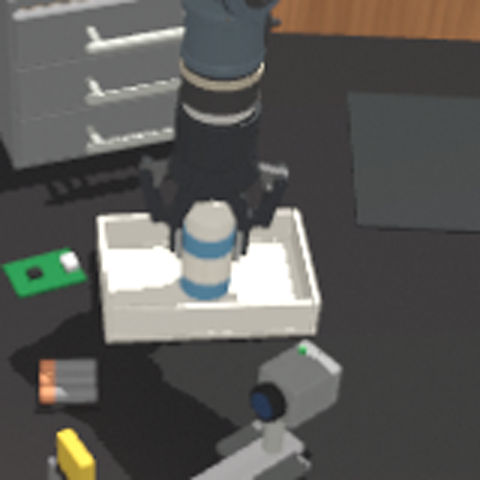

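The wrist force rose by about 7 N at exactly the expected height, and the picture shows the jar upright on the tray floor, base at about side (329,136). Releasing, then retreating straight up.

```bash
python3 -m inch '[{"travel":[0,0,-0.001],"turn":[0,0,0]},{"travel":[0,0,-0.001],"turn":[0,0,0]},{"travel":[0,0,-0.001],"turn":[0,0,0]},{"travel":[0,0,-0.001],"turn":[0,0,0]},{"travel":[0,0,-0.001],"turn":[0,0,0]},{"travel":[0,0,-0.001],"turn":[0,0,0]},{"travel":[0,0,-0.001],"turn":[0,0,0]},{"travel":[0,0,-0.001],"turn":[0,0,0]}]' 1
python3 -m inch '[{"travel":[0,0,-0.006],"turn":[0,0,0]},{"travel":[0,0,-0.018],"turn":[0,0,0]},{"travel":[0,0,-0.036],"turn":[0,0,0]},{"travel":[0,0,-0.06],"turn":[0,0,0]},{"travel":[0,0,-0.09],"turn":[0,0,0]},{"travel":[0,0,-0.12],"turn":[0,0,0]},{"travel":[0,0,-0.15],"turn":[0,0,0]},{"travel":[0,0,-0.17],"turn":[0,0,0]}]'
python3 -c "
from h import *
p,d=optics.snapshot('side'); cv2.imwrite('pics/m6.png',cv2.resize(p[20:200,240:440,::-1],None,fx=3,fy=3,interpolation=cv2.INTER_CUBIC))
go([.5975,-.005,.21],np.radians(33.8))"
```

```text
time_s: 10.45
ee_pos: [0.503, -0.3684, 0.0412]
tcp_rot: [-3.141, 0.0, 0.0]
wrist_force: [-0.5, -0.7, -1.0]
gripper_width: 0.0852
time_s: 11.12
ee_pos: [0.5039, -0.3692, 0.2168]
tcp_rot: [3.137, -0.005, 0.0]
wrist_force: [0.4, 0.6, 1.4]
gripper_width: 0.0852
travel [ 0.0923 -0.3655  0.0088] turn [ 0.0115 -0.0068 -0.5899] rows>= 9.0 4.7 t 11.17
```

View pics/m6.png

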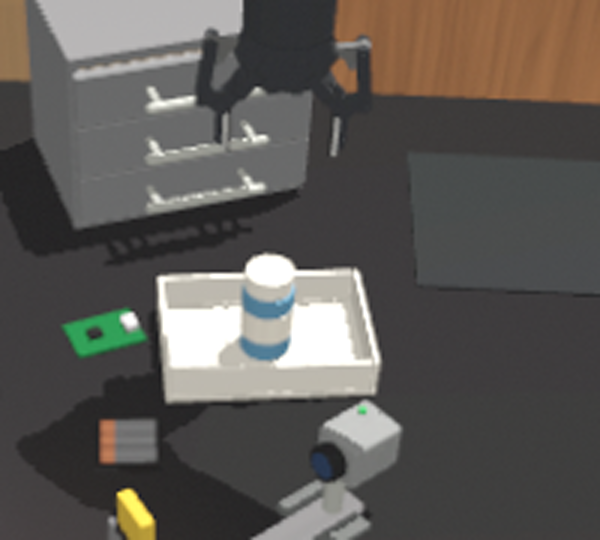

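The jar stands free and upright in the tray, cap at about side (330,108), with the gripper clear. Moving on to the tab.

```bash
python3 -m inch '[{"travel":[0.005,-0.02,0],"turn":[0,0,-0.04]},{"travel":[0.014,-0.055,0],"turn":[0,0,-0.1]},{"travel":[0.023,-0.092,0],"turn":[0,0,-0.16]},{"travel":[0.033,-0.13,0],"turn":[0,0,-0.22]},{"travel":[0.042,-0.168,0],"turn":[0,0,-0.28]},{"travel":[0.051,-0.204,0],"turn":[0,0,-0.34]},{"travel":[0.06,-0.24,0],"turn":[0,0,-0.4]},{"travel":[0.069,-0.275,0],"turn":[0,0,-0.45]}]'
python3 -c "
from h import *
go([.5975,-.005,.2],np.radians(33.8))"
```

```text
time_s: 11.83
ee_pos: [0.5723, -0.0915, 0.2125]
tcp_rot: [3.141, -0.001, 0.453]
wrist_force: [-0.7, -0.2, -0.5]
gripper_width: 0.0853
travel [ 0.0605 -0.0668  0.0125] turn [ 0.0012 -0.0012 -0.137 ] rows>= 2.2 1.1 t 11.83
```

```bash
python3 -m inch '[{"travel":[0.016,-0.018,0.003],"turn":[0,0,-0.04]},{"travel":[0.035,-0.039,0.006],"turn":[0,0,-0.08]},{"travel":[0.05,-0.056,0.01],"turn":[0,0,-0.12]},{"travel":[0.058,-0.064,0.012],"turn":[0,0,-0.137]},{"travel":[0.0605,-0.067,0.012],"turn":[0,0,-0.137]},{"travel":[0.0605,-0.067,0.012],"turn":[0,0,-0.137]},{"travel":[0.0605,-0.067,0.012],"turn":[0,0,-0.137]},{"travel":[0.0605,-0.067,0.012],"turn":[0,0,-0.137]}]'
python3 -c "
from h import *
go([.5975,-.005,.124],np.radians(33.8))
p,d=optics.snapshot('side'); cv2.imwrite('pics/m7.png',cv2.resize(p[120:260,220:380,::-1],None,fx=4,fy=4,interpolation=cv2.INTER_CUBIC)); print(proj('side',state()['ee_pos']))"
```

```text
time_s: 12.5
ee_pos: [0.5973, -0.0082, 0.1998]
tcp_rot: [3.141, 0.0, 0.585]
wrist_force: [0.3, -0.3, 0.1]
gripper_width: 0.0856
travel [ 0.0019 -0.0026  0.0758] turn [ 0.0008  0.     -0.005 ] rows>= 1.8 0.0 t 12.5
[284.44341032 174.15792892]
```

View pics/m7.png

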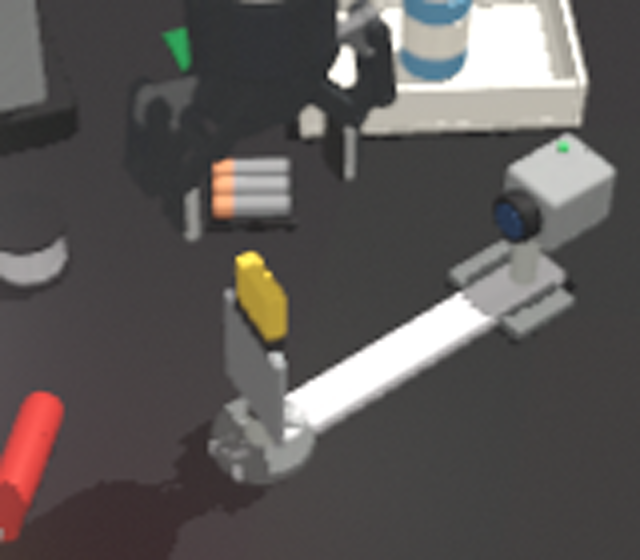

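The fingers straddle the tab about its normal, with the tab at about side (285,193) and the mirror at rest. Descending onto it.

```bash
python3 -m inch '[{"travel":[0.001,-0.001,0.01],"turn":[0,0,0]},{"travel":[0.002,-0.003,0.025],"turn":[0,0,-0.005]},{"travel":[0.002,-0.003,0.042],"turn":[0,0,-0.005]},{"travel":[0.002,-0.003,0.058],"turn":[0,0,-0.005]},{"travel":[0.002,-0.003,0.069],"turn":[0,0,-0.005]},{"travel":[0.002,-0.003,0.074],"turn":[0,0,-0.005]},{"travel":[0.002,-0.003,0.075],"turn":[0,0,-0.005]},{"travel":[0.002,-0.003,0.075],"turn":[0,0,-0.005]}]'
python3 -m inch '[{"travel":[0,0,0],"turn":[0,0,0]},{"travel":[0,0,0],"turn":[0,0,0]},{"travel":[0,0,0],"turn":[0,0,0]},{"travel":[0,0,0],"turn":[0,0,0]},{"travel":[0,0,0],"turn":[0,0,0]},{"travel":[0,0,0],"turn":[0,0,0]},{"travel":[0,0,0],"turn":[0,0,0]},{"travel":[0,0,0],"turn":[0,0,0]}]'
python3 -c "
from h import *
go([.5975,-.005,.125],np.radians(33.8))
p,d=optics.snapshot('side'); cv2.imwrite('pics/m8.png',cv2.resize(p[120:260,220:380,::-1],None,fx=4,fy=4,interpolation=cv2.INTER_CUBIC))"
```

```text
time_s: 13.22
ee_pos: [0.5972, -0.0034, 0.1242]
tcp_rot: [-3.141, 0.0, 0.592]
wrist_force: [0.2, 0.3, 0.6]
gripper_width: 0.0853
time_s: 13.88
ee_pos: [0.5973, -0.0031, 0.1243]
tcp_rot: [3.142, 0.0, 0.592]
wrist_force: [-0.7, -0.0, 0.1]
gripper_width: 0.0849
travel [-0.0009  0.0016 -0.0007] turn [0.     0.     0.0021] rows>= 0.0 0.0 t 13.88
```

View pics/m8.png

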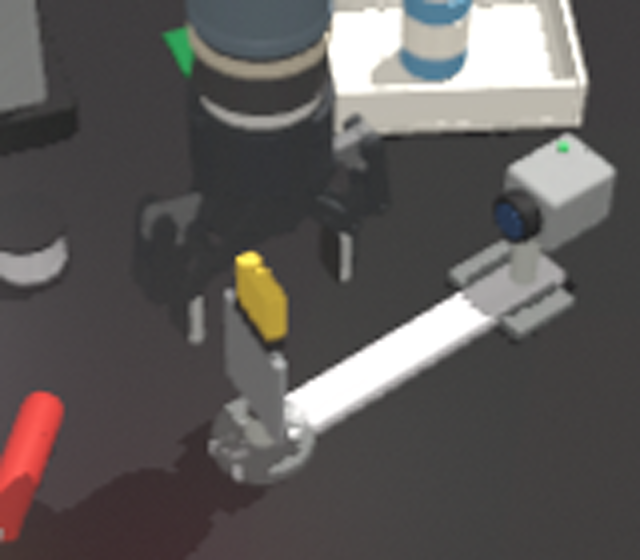

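The tips are level with the tab on both sides, midpoint at about side (287,197). A small centring shift, then closing.

```bash
python3 -m inch '[{"travel":[-0.001,0.0015,0],"turn":[0,0,0]},{"travel":[-0.001,0.0015,0],"turn":[0,0,0]},{"travel":[-0.001,0.0015,0],"turn":[0,0,0]},{"travel":[-0.001,0.0015,0],"turn":[0,0,0]},{"travel":[-0.001,0.0015,0],"turn":[0,0,0]},{"travel":[-0.001,0.0015,0],"turn":[0,0,0]},{"travel":[-0.001,0.0015,0],"turn":[0,0,0]},{"travel":[-0.001,0.0015,0],"turn":[0,0,0]}]' -1 50
python3 -m inch '[{"travel":[0,0,0],"turn":[0,0,0]},{"travel":[0,0,0],"turn":[0,0,0]},{"travel":[0,0,0],"turn":[0,0,0]},{"travel":[0,0,0],"turn":[0,0,0]},{"travel":[0,0,0],"turn":[0,0,0]},{"travel":[0,0,0],"turn":[0,0,0]},{"travel":[0,0,0],"turn":[0,0,0]},{"travel":[0,0,0],"turn":[0,0,0]}]'
python3 -c "
from h import *
s=state();print(s['wrist_force'],s['ft_torque'],s['ee_pos'],s['tcp_rot'])
p,d=optics.snapshot('side'); cv2.imwrite('pics/m9.png',cv2.resize(p[120:260,220:380,::-1],None,fx=4,fy=4,interpolation=cv2.INTER_CUBIC))"
```

```text
time_s: 14.6
ee_pos: [0.5973, -0.005, 0.1245]
tcp_rot: [-3.141, -0.0, 0.59]
wrist_force: [-0.6, 0.8, 1.5]
gripper_width: 0.0112
time_s: 15.27
ee_pos: [0.5973, -0.005, 0.1244]
tcp_rot: [3.142, 0.0, 0.592]
wrist_force: [-1.6, -0.3, 1.8]
gripper_width: 0.0113
[-1.64152764 -0.28791697  1.84702235] [-0.03558251  0.27380636 -0.71847379] [ 0.59730446 -0.00501852  0.12441595] [3.14154536e+00 1.16168259e-04 5.91922302e-01]
```

View pics/m9.png

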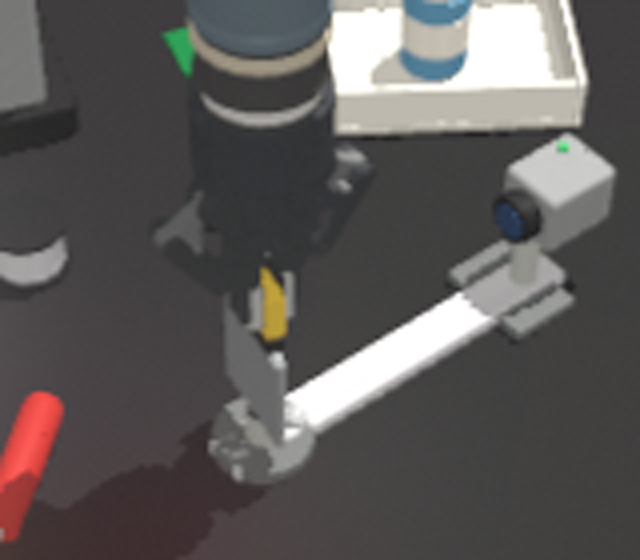

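Gripped flat at 11.3 mm, with the tab between the pads at about side (288,196). The geometry gives the lens direction from the pivot as about 222.1° and the marker direction as about 123.2°. So the normal should be about 172.7°, i.e. yaw -0.128, which is a 0.72 rad clockwise turn. Turning most of it now.

```bash
python3 -m inch '[{"travel":[0,0,0],"turn":[0,0,0.04]},{"travel":[0,0,0],"turn":[0,0,0.12]},{"travel":[0,0,0],"turn":[0,0,0.21]},{"travel":[0,0,0],"turn":[0,0,0.3]},{"travel":[0,0,0],"turn":[0,0,0.39]},{"travel":[0,0,0],"turn":[0,0,0.48]},{"travel":[0,0,0],"turn":[0,0,0.56]},{"travel":[0,0,0],"turn":[0,0,0.62]}]'
python3 -m inch '[{"travel":[0,0,0],"turn":[0,0,0.03]},{"travel":[0,0,0],"turn":[0,0,0.06]},{"travel":[0,0,0],"turn":[0,0,0.08]},{"travel":[0,0,0],"turn":[0,0,0.09]},{"travel":[0,0,0],"turn":[0,0,0.1]},{"travel":[0,0,0],"turn":[0,0,0.1]},{"travel":[0,0,0],"turn":[0,0,0.1]},{"travel":[0,0,0],"turn":[0,0,0.1]}]'
python3 - <<'E'
from h import *
s=state();print(s['wrist_force'],s['ft_torque'],s['ee_pos'],s['tcp_rot'])
ps=[]
for n in("side","top"):
    p,d=optics.snapshot(n); cv2.imwrite(f"pics/{n}10.png",p[:,:,::-1]);np.savez(f"pics/{n}10.npz",p=p,d=d);ps.append(p[:,:,::-1])
cv2.imwrite('pics/m10.png',cv2.resize(np.hstack([ps[0][120:320,220:380],ps[1][140:340,200:360]]),None,fx=2.5,fy=2.5,interpolation=cv2.INTER_CUBIC))
E
```

```text
time_s: 15.98
ee_pos: [0.5995, -0.0044, 0.1245]
tcp_rot: [-3.141, -0.005, -0.028]
wrist_force: [4.1, 1.1, -0.8]
gripper_width: 0.0115
time_s: 16.65
ee_pos: [0.5999, -0.0044, 0.1244]
tcp_rot: [-3.14, -0.005, -0.125]
wrist_force: [4.6, 1.9, -0.9]
gripper_width: 0.0114
[ 4.60138669  1.8657403  -0.86682554] [ 0.05339259 -0.69557172  0.05253762] [ 0.5998968  -0.00444905  0.12444297] [-3.14044022 -0.00511194 -0.12454193]
```

View pics/m10.png

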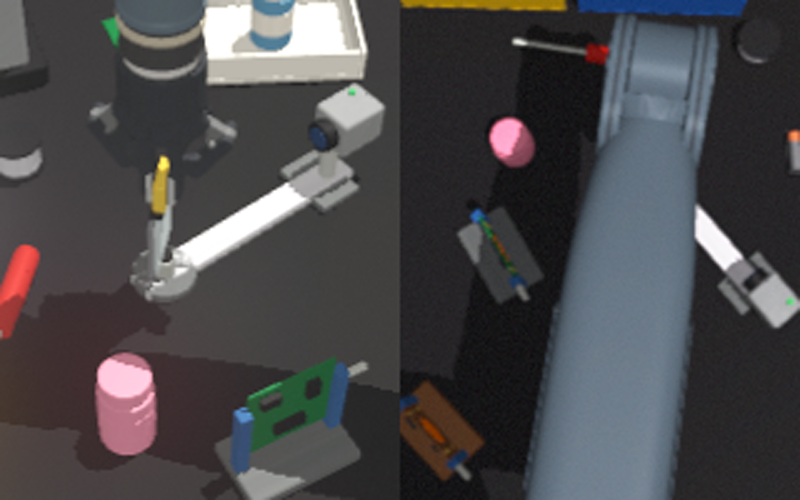

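The spring torque reads 0.053 N·m, matching 0.08 × about 0.7 rad, so the tab is held. In the top view an orange sliver of the marker shows on the board at about (239,240), facing the mirror. I'll refine the directions with the orange sliver, the lens and the current tab/mirror pose.

```bash
python3 - <<'E'
from meas import *
np.set_printoptions(precision=4,suppress=True)
for tag in("0","10"):
    z=np.load(f"pics/top{tag}.npz");p,d=z["p"],z["d"]
    m=mask(p,(3,90,50),(22,255,255),(226,222,256,262)); C,u,v=cloud("top",d,m)
    print("orange top",tag,len(C),u.mean(),v.mean(),onz("top",u.mean(),v.mean(),.075),"depthpts",np.median(C,0), "range",C.min(0),C.max(0))
    cv2.imwrite(f"pics/bd{tag}.png",cv2.resize(p[215:270,215:265,::-1],None,fx=8,fy=8,interpolation=cv2.INTER_NEAREST))
# board both views: fit plan line of points z>.05 in side, green|blue
for tag in("0","10"):
  z=np.load(f"pics/side{tag}.npz");p,d=z["p"],z["d"]
  m=mask(p,(45,80,20),(80,255,255),(308,258,365,315)); C,u,v=cloud("side",d,m);C=C[(C[:,2]>.04)&(C[:,2]<.112)]
  vx,vy,x0,y0=cv2.fitLine(C[:,:2].astype(np.float32),cv2.DIST_HUBER,0,.01,.01).ravel(); a=np.arctan2(vy,vx);s=(C[:,:2]-[x0,y0])@[vx,vy]
  lo,hi=np.percentile(s,[1,99]);print("board side",tag,np.degrees(a),lo,hi,"mid",x0+vx*(lo+hi)/2,y0+vy*(lo+hi)/2)
  # tab
  m=mask(p,(20,120,90),(35,255,255),(272,175,300,212)); C,u,v=cloud("side",d,m); C=C[C[:,2]>.11]; print("tab side",tag,len(C),cv2.minAreaRect(C[:,:2].astype(np.float32)))
  # lens dark blue
  m=mask(p,(90,60,20),(130,255,255),(335,160,362,186)); 
  if m.any():
    C,u,v=cloud("side",d,m); print("lens",len(C),u.mean(),v.mean(),onz("side",u.mean(),v.mean(),.075),np.median(C,0))
# cam top dir: line fit of body sides, both views
for n,b in(("top",(325,238,364,275)),("side",(335,150,378,188))):
  z=np.load(f"pics/{n}0.npz");p,d=z["p"],z["d"]; m=mask(p,(0,0,90),(179,50,255),b);C,u,v=cloud(n,d,m);C=C[(C[:,2]>.092)&(C[:,2]<.103)]
  print(n,"body",C.mean(0),cv2.minAreaRect(C[:,:2].astype(np.float32)))
E
```

```text
orange top 0 15 240.06666666666666 239.06666666666666 [0.4772 0.1763 0.075 ] depthpts [0.4784 0.1792 0.0369] range [0.4642 0.1704 0.012 ] [0.4955 0.1906 0.0952]
orange top 10 18 239.72222222222223 238.05555555555554 [0.4803 0.1776 0.075 ] depthpts [0.4834 0.182  0.0229] range [0.4689 0.1731 0.007 ] [0.498  0.1909 0.0897]
board side 0 32.424778 -0.03822864266167807 0.04072395879439569 mid 0.47572119911088706 0.17660595125955086
tab side 0 181 ((0.5978082418441772, -0.007100999355316162), (0.01404390949755907, 0.04319918155670166), 31.66950798034668)
lens 48 346.9375 174.91666666666666 [ 0.4512 -0.14    0.075 ] [ 0.4515 -0.1379  0.0774]
board side 10 32.168156 -0.04018797372496067 0.03873654944497445 mid 0.4753684777425928 0.17644090827910738
tab side 10 118 ((0.5986090302467346, -0.005004087463021278), (0.01383078470826149, 0.04052027687430382), 4.847169876098633)
lens 48 346.9375 174.91666666666666 [ 0.4512 -0.14    0.075 ] [ 0.4514 -0.1387  0.0775]
top body [ 0.4213 -0.1628  0.0966] ((0.42167598009109497, -0.16296520829200745), (0.05508972331881523, 0.045486003160476685), 40.883304595947266)
side body [ 0.4214 -0.163   0.0977] ((0.42142584919929504, -0.16511932015419006), (0.0562598779797554, 0.046943310648202896), 44.68674850463867)
```

```bash
python3 -c "
import cv2,numpy as np
cv2.imwrite('pics/bd.png',np.hstack([cv2.imread('pics/bd0.png'),cv2.imread('pics/bd10.png')]))"
```

```text
(no output)
```

View pics/bd.png

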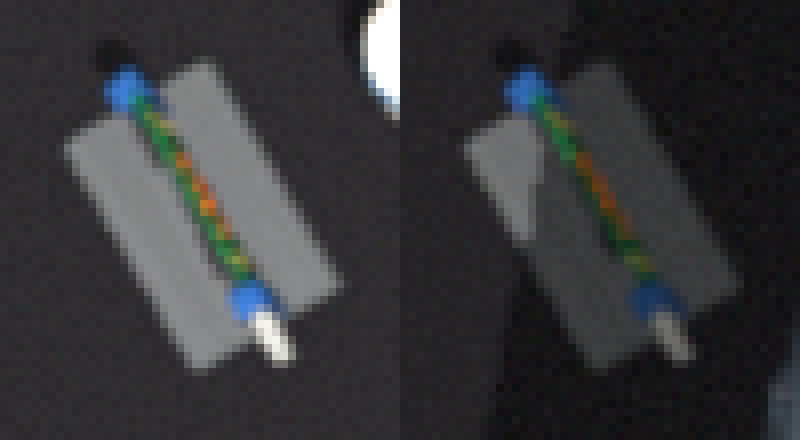

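```bash
python3 - <<'E'
from meas import *
np.set_printoptions(precision=4,suppress=True)
for tag in("0","10"):
    z=np.load(f"pics/side{tag}.npz");p,d=z["p"],z["d"]
    m=np.zeros(d.shape,np.uint8);m[185:250,262:310]=255
    C,u,v=cloud("side",d,m)
    k=(C[:,2]>.045)&(C[:,2]<.110)&(np.hypot(C[:,0]-.598,C[:,1]+.006)<.04);Q=C[k][:,:2].astype(np.float32)
    if len(Q)>10:
        vx,vy,x0,y0=cv2.fitLine(Q,cv2.DIST_HUBER,0,.01,.01).ravel();print(tag,len(Q),"plane tangent",np.degrees(np.arctan2(vy,vx)),"off",(.598-x0)*vy-(-.006-y0)*vx,cv2.minAreaRect(Q))
    cv2.imwrite(f"pics/mr{tag}.png",cv2.resize(p[175:245,255:325,::-1],None,fx=6,fy=6,interpolation=cv2.INTER_CUBIC))
# predicted frame outline for normals
P=np.array([.598,-.006]);p=cv2.imread("pics/side10.png")
for a in(-7.2,4.8):
    a=np.radians(a);t=np.array([-np.sin(a),np.cos(a)])
    print(np.degrees(a),[proj("side",[*(P+s*.034*t),zz]).round(1) for s in(-1,1) for zz in(.038,.112)])
cv2.imwrite("pics/mr.png",np.hstack([cv2.imread("pics/mr0.png"),cv2.imread("pics/mr10.png")])[:,:800])
E
```

```text
0 263 plane tangent -57.37717 off 0.006274464 ((0.6012013554573059, -0.004086889326572418), (0.008851266466081142, 0.06802498549222946), 31.85059928894043)
10 140 plane tangent 79.899666 off -0.0009365643 ((0.5989987254142761, -0.004643358290195465), (0.0651334598660469, 0.00638592941686511), 76.6129150390625)
-7.2 [array([287.5, 211.5]), array([287.4, 191.1]), array([281.7, 233. ]), array([281.3, 212.8])]
4.8 [array([284.6, 211.3]), array([284.3, 190.9]), array([284.7, 233.2]), array([284.4, 213. ])]
```

View pics/mr10.png

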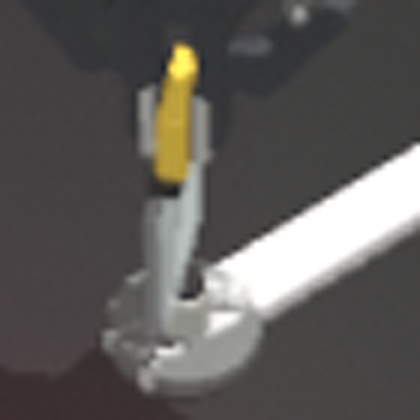

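The mirror's visible edges match a normal at yaw of about -7°. The near edge is at about x=281 px against 281.5 predicted, and the far edge at about 288.5. The plane fit gives -10°, but the glass is only about 8 px wide there, so it's coarse. The refined target is yaw ≈ -0.125, and the measured yaw is -0.1245. I'll relieve the 4.6 N side load with a small shift and recheck.

```bash
python3 -m inch '[{"travel":[0.0005,0,0],"turn":[0,0,0]},{"travel":[0.001,0,0],"turn":[0,0,0]},{"travel":[0.0015,0,0],"turn":[0,0,0]},{"travel":[0.002,0,0],"turn":[0,0,0]},{"travel":[0.002,0,0],"turn":[0,0,0]},{"travel":[0.002,0,0],"turn":[0,0,0]},{"travel":[0.002,0,0],"turn":[0,0,0]},{"travel":[0.002,0,0],"turn":[0,0,0]}]'
python3 -c "
from h import *
s=state();print(s['wrist_force'],s['ft_torque'],s['ee_pos'],s['tcp_rot'])"
```

```text
time_s: 17.42
ee_pos: [0.5999, -0.0045, 0.1244]
tcp_rot: [-3.14, -0.001, -0.127]
wrist_force: [4.3, 3.3, -0.3]
gripper_width: 0.0111
[ 4.32737832  3.33146961 -0.30398443] [ 0.59220731 -0.80372187  0.02786486] [ 0.59988239 -0.00450891  0.12442443] [-3.13999056e+00 -1.10217065e-03 -1.27125171e-01]
```

```bash
python3 - <<'E'
from h import *
p,d=optics.snapshot("side"); cv2.imwrite("pics/fin.png",p[:,:,::-1])
s=state();print(s['time_s'],s['tcp_rot'],s['ft_torque'],s['gripper_width'])
E
```

```text
17.4667 [-3.13995410e+00 -1.14280717e-03 -1.27130523e-01] [ 0.56069335 -0.78106892  0.07978781] 0.01146546709791046
```

View pics/fin.png

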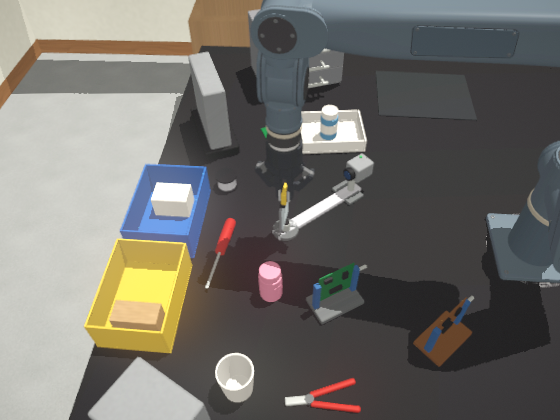

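The jar stands upright in the tray at (329,122). The mirror is held turned at (284,205). The pink jar (270,282), pliers, cup, screwdriver and the other bystanders in view are where they were. The battery pack is behind the gripper, but it was untouched in the last clear view. Handing in.

```bash
python3 -c "
from plant import bot
print(bot.job_done())"
```

```text
the job is handed in; nothing more can be done
None
```

I set the blue jar down upright in the white tray, let go of it, then turned the mirror clockwise by its tab and handed in at 17.5 s, still gripping it at 50 N. I could not see the reflection itself, so the marker's centring is worked out from geometry.

- **Jar:** it touched the tray floor at the expected height with a rise of about 7 N. The last picture shows it standing free and upright.
- **Mirror angle:** the last measured gripper yaw was -0.127 rad, against a target of -0.125. The target comes from the lens at about 222.2° and the marker at about 123.5° from the pivot. I estimate about 0.5° of error in the mirror angle, which is about 4 mm at the board.
- **Agreeing checks:** just after the turn the spring torque was 0.053 N·m, as expected for about 0.7 rad. The mirror's edges in the side picture also fitted about -7°.
- **Disagreeing checks:**
  - A rough plane fit to the few mirror pixels gave -10°, and the partly hidden tab gave +5°. I judged both too coarse to use.
  - Torque readings at the end scattered between 0.03 and 0.08 N·m.
  - A side force of about 4–5 N on the tab remained after I tried to relieve it.
- **Other things:** the bystanders in view had not moved. The battery pack was hidden behind the gripper in the last picture but was in place in the last clear one.

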